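# Slide a mounting strap off the marking-out plate and lay it across the frame for tacking

### The job

Slide the blue mounting strap along the marking-out plate until one end sticks well out over the edge, take it by that overhanging end and lift it clear, then lay it down gently, flat across both legs of the tube frame: square to the legs, between the chalk lines, with its ears sticking out evenly on both sides. Do not pick it straight up off the plate and do not drop it; leave the try square and the steel block on the plate where they are.

Things in the scene. Friction and masses are not known exactly. Their poses are not given: they have to be found in the camera images.
- strap: flat steel bar in marking blue, 200 x 50 x 3 mm, 0.18 to 0.29 kg, a 14 mm hole 20 mm from each end. Origin: centre of its underside; x along its length, y across, z up. Starts flat on the plate, inside its outline, its length within 0.25 rad of the plate's y axis. Too thin to grip while flat; slides on the lightly oiled plate (friction 0.19 to 0.25) when pressed from above with about 10 N and dragged
- strap_end_a (a point): middle of the strap's +x end edge, 100 mm from its centre, at mid thickness
- strap_end_b (a point): middle of the strap's -x end edge, 100 mm from its centre, at mid thickness
- plate: the marking-out plate: heavy grey cast iron, fixed, 260 mm (x) by 280 mm (y), flat top 40 mm above the bench, origin at the centre of its underside, z up. Edges clear all round; bare bench between it and the frame. Beyond its edge, fingers fit down past the overhanging strap's 50 mm wide sides
- frame: U-shaped frame of dark 40 x 25 mm steel tube, tacked to the bench, fixed. Two legs 260 mm long run along its x axis, each 25 mm wide and 40 mm high, 110 mm over their outer sides, 60 mm between them; a cross-member joins them at the +x end. Origin on the bench midway between the legs, halfway along them
- frame_marks (a point): middle of the strap's place: midway between the legs, level with their tops (40 mm above the bench), axes as the frame. White chalk lines across each leg at x = -37 and +37 mm bound the place; laid right, the strap's length lies along this y axis and 45 mm sticks out beyond each leg
- square: the try square on the plate: wooden stock and steel blade, about 120 mm along y by 75 mm, at most 17 mm high, at the +x side of the plate beside the strap. Origin near its middle. To be left alone
- block: a steel 1-2-3 block on the plate, 50 x 75 x 25 mm, at the +x side of the plate beside the strap. Origin at the centre of its underside. To be left alone
Things that resemble listed ones, but are neither listed nor needed, are in the scene too. Of the things like the strap, leave any that is red; of the rest the smaller one is meant.

How it is judged:
By the outcome, as a careful person would: the job done as asked, in the order asked, and still so for the second after the job is handed in, with the robot touching nothing.
It also fails if it takes over 48 s, if anything falls off the work surface, if the arm or the gripper's body presses on something with over 40 N, if the wrist force passes 120 N, or if a joint passes its speed limit or range.

### The arm

A 6-joint arm with a two-finger parallel gripper is mounted at the origin on the work surface. World frame = base frame: x ahead of the robot, y to its left, z up, the work surface at z = 0. Lengths are in mm, angles in rad, forces in N, time in s.
With the tool pointing down it reaches from about 350 to 775 mm from the base axis. Payload 7.3 kg.
Tool frame: the origin (TCP) lies at the very end of the fingers, on their centre line; the grasp point (between the pads) lies 19 mm behind it; x points along the fingers, y is the direction in which the jaws open and shut, and the axes are right-handed (so a half turn about x gives the same grasp; the last joint's range is limited). The gripper opens to 92 mm and grips with 3 to 60 N. Pads are 19 mm wide; open, the fingers measure 130 mm over their backs; the gripper's body (75 mm by 190 mm) begins 47 mm behind the grasp point.
Start: joints at [-1.283, 0.342, 1.524, -0, 1.275, -0.146], TCP at [220.693, -476.382, 226.741] pointing down, gripper open.
Joint ranges: [-2.53, 2.53], [-0.77, 2.02], [0.04, 2.7], [-1, 4.14], [0.28, 2.66], [-3.11, 3.11]. Speed limits (rad/s): [2.57, 2.57, 3.14, 3.14, 3.14, 3.14].

### API

Orientations are given as [roll, pitch, yaw] about the fixed x, y, z axes, in that order (R = Rz(yaw) Ry(pitch) Rx(roll)).
In Python, from plant import bot gives the robot as it stands.
- The arm moves only by the tool step_arm, never from a script. Its argument "targets" is a list that holds one entry, the list of rows, each a list of 4 numbers: the shift along the tool's x, y, z in m, then the turn about the tool's x in degrees. A call has exactly 5 rows; each row is the pose to reach, as a shift and turn from the pose measured when the call began, along the tool's axes at that moment; what a row does not reach only later rows make up. A row lasts 1/12 s, in which the tool goes at most 41.7 mm and 7.16 degrees, less where a joint would pass 70% of its speed; a pose out of reach is approached as far as the arm can. A call with a gripper value outside its range is refused whole. "jaw" is the closure, from 0 (fully open) to 1 (shut), set as the call begins (left out, the last holds). The fingers move at their own pace and stop on an object; the grip force is fixed at half the most. Time passes only in rows, so rows that repeat a pose let the fingers close, or fill a call up. It gives the time, the measured TCP pose, the force and the opening at its end, in the units of the state.
- bot.get_obs(): the state, without advancing time (a new reading comes with each control period).
- bot.capture(name): name is "scene" or "top" or "wrist"; returns a dict with "color" (420x560x3 uint8, red, green, blue), "depth" (420x560 float32, mm along the optical axis (not along the pixel's ray), 0 where there is no reading), "fov_y" (degrees; the focal length in pixels is half the picture's height over the tangent of half this angle, whatever the lens; pixels are square), "cx", "cy" (the principal point, pixels), "rvec" (rotation vector, rad) and "tvec" (3), from world to camera coordinates, as OpenCV has them. Camera axes: x right, y down, z forward; pixel columns grow to the right and rows downward; lengths in mm; the calibration is good to about 2 mm. The wrist camera is an equidistant fisheye: a pixel r from the principal point sees the ray r / f radians off the axis. A picture is of the moment at which its call begins.
- bot.close_job(): hands the job in, once; it reports no verdict.
The state is a dict: "time": time; "joint_positions": joint angles; "dq": joint speeds; "tau": joint torques, N m; "tool_pos": TCP position; "tcp_rot": TCP orientation; "contact_force": force on the tool from outside, world axes, zero at the start; "moment": the same for the moment, N m; "grip_width": finger opening in mm.
Only numpy, scipy, OpenCV 4.12 (cv2) and the standard library are available. Lean on these libraries where they do the work, as an engineer would, in place of code of your own. Each camera call takes 0.05 s, during which the arm holds its last target. There are 200 camera calls.

## Working session

There is one attempt and no reset: what is moved stays moved. The work goes in short steps, Python scripts to look and compute and a tool call to move; the robot and the scene stay as the last step left them, time stands still between calls to the robot, and variables do not carry over. Pictures are saved under pics/ and viewed, about 8 in all and at most 12, crops included, and the job is handed in when it is done.

Besides the shell and the picture viewer there is one more tool, called after ">>>" as name([rows], argument=value, ...), one row to a line, values as JSON. step_arm: Moves the arm, as the interface text tells. Its arguments: {"type":"object","properties":{"targets":{"type":"array","items":{"type":"array","items":{"type":"array","items":{"type":"number"}}}},"jaw":{"type":"number"}},"required":["targets"]}

```bash
mkdir -p pics; ls; cat > h.py <<'E'
import numpy as np, cv2
from plant import bot
def cap(n,f=None):
    c=bot.capture(n)
    if f: cv2.imwrite('pics/'+f,c['color'][:,:,::-1])
    return c
def cam(c):
    R=cv2.Rodrigues(np.array(c['rvec'],float))[0];t=np.array(c['tvec'],float).ravel()
    f=c['color'].shape[0]/2/np.tan(np.radians(c['fov_y'])/2);return R,t,f
def ray(c,uv,z,fish=False):
    R,t,f=cam(c);uv=np.atleast_2d(np.array(uv,float));d=uv-[c['cx'],c['cy']]
    if fish:
        r=np.linalg.norm(d,axis=1,keepdims=True)+1e-9;v=np.hstack([d/r*np.sin(r/f),np.cos(r/f)])
    else: v=np.hstack([d/f,np.ones((len(d),1))])
    w=v@R;o=-R.T@t
    return o+w*((z-o[2])/w[:,2])[:,None]
E
python3 - <<'E'
from h import *
c=cap('top','top.png');d=cap('scene','scene.png')
o=bot.get_obs();print({k:np.round(v,3) for k,v in o.items()})
for x in(c,d):
  R,t,f=cam(x);print(-R.T@t,f)
E
```

```text
pics
{'time': np.float64(0.1), 'joint_positions': array([-1.283,  0.343,  1.525, -0.   ,  1.275, -0.146]), 'dq': array([-0.   , -0.001, -0.002,  0.001, -0.001, -0.   ]), 'tau': array([ 2.0000e-03, -4.3200e+01, -2.4469e+01,  7.2000e-02,  5.3000e-02,
       -0.0000e+00]), 'tool_pos': array([ 220.598, -476.021,  226.12 ]), 'tcp_rot': array([-1.711,  1.569,  1.864]), 'contact_force': array([ 0.509, -0.422,  0.152]), 'moment': array([-0.004,  0.034, -0.034]), 'grip_width': np.float64(91.506)}
[414.75048024 -18.29042267 955.51497505] 410.30505193743306
[1048.47455262 -441.35428552 1002.70484579] 420.73635030065407
```

View pics/top.png

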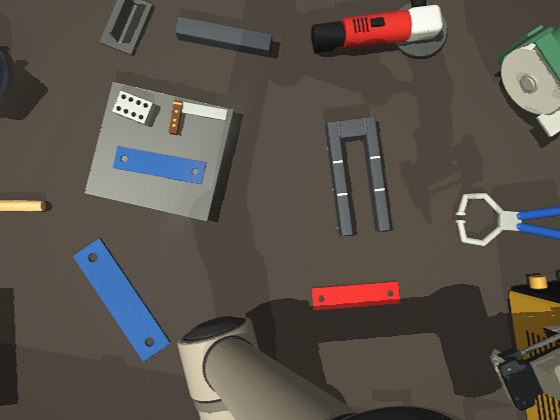

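View pics/scene.png

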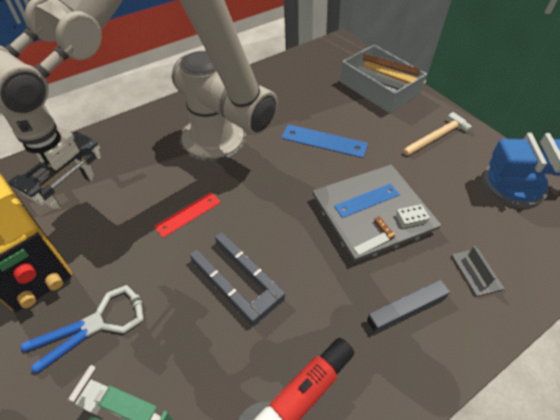

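The top view shows the target strap on the plate (centre ~(160,165)) and the block (133,105) and square (195,115) on its +x side. The chalk lines are near (338,161), (376,157), (342,194) and (381,190), with the cross-member up. The larger blue bar (120,298) and the red bar (355,295) are decoys.

```bash
cat >> h.py <<'E'
def strap(c,z=43,box=None,fish=False,f=None):
    hsv=cv2.cvtColor(c['color'],cv2.COLOR_RGB2HSV);m=cv2.inRange(hsv,(105,120,50),(125,255,255))
    if box: k=np.zeros_like(m);k[box[1]:box[3],box[0]:box[2]]=1;m*=k
    cs=cv2.findContours(m,cv2.RETR_EXTERNAL,cv2.CHAIN_APPROX_NONE)[0]
    q=max(cs,key=cv2.contourArea);P=ray(c,q[:,0,:],z,fish)[:,:2].astype(np.float32)
    r=cv2.minAreaRect(P);b=cv2.boxPoints(r);e=[(b[i]+b[(i+1)%4])/2 for i in range(4)]
    i=0 if np.linalg.norm(e[0]-e[2])>np.linalg.norm(e[1]-e[3]) else 1
    return np.array(r[0]),r[1],np.array([e[i],e[i+2]])
def chalk(c,box,fish=False,z=40,thr=150):
    x0,y0,x1,y1=box;g=c['color'][y0:y1,x0:x1].min(2);m=(g>thr).astype(np.uint8)
    n,l,s,ce=cv2.connectedComponentsWithStats(m);return [(s[i][4],np.round(ce[i]+[x0,y0],1),np.round(ray(c,ce[i]+[x0,y0],z,fish)[0,:2],1)) for i in range(1,n) if s[i][4]>3]
E
python3 - <<'E'
from h import *
c=cap('top')
print(strap(c,43,(80,70,250,225)))
for q in chalk(c,(325,140,395,215)):print(q)
hsv=cv2.cvtColor(c['color'],cv2.COLOR_RGB2HSV)
print('plate px',[hsv[y,x] for y,x in((200,120),(110,220),(100,60))])
# depth-based plate mask: height
R,t,f=cam(c);v,u=np.mgrid[0:420,0:560];D=c['depth'];X=np.dstack([(u-c['cx'])/f*D,(v-c['cy'])/f*D,D])-t;W=X@R
m=((W[...,2]>30)&(W[...,2]<75)&(D>0)).astype(np.uint8)
cs=cv2.findContours(m,cv2.RETR_EXTERNAL,cv2.CHAIN_APPROX_NONE)[0]
for q in cs:
  if cv2.contourArea(q)>1500:
    P=W[q[:,0,1],q[:,0,0],:2].astype(np.float32);r=cv2.minAreaRect(P);print(r,cv2.boxPoints(r).round(1).tolist())
for p in((160,165),(120,200),(338,175),(133,105),(178,115)):print(p,W[p[1],p[0]].round(1))
d=cap('scene');print('scene',strap(d,43,(325,170,410,225)))
for q in chalk(d,(180,225,290,330)):print(q)
o=bot.get_obs();r,p,y=o['tcp_rot']
from scipy.spatial.transform import Rotation as Ro
print(Ro.from_euler('xyz',o['tcp_rot']).as_matrix().round(3))
E
```

```text
(array([545.97412109, 225.2300415 ]), (198.8494415283203, 49.841575622558594), array([[530.85754, 126.96121],
       [561.0907 , 323.49887]], dtype=float32))
(np.int32(22), array([374.4, 156.9]), array([ 579.3, -257. ]))
(np.int32(23), array([337.5, 161.3]), array([ 566.5, -173.6]))
(np.int32(23), array([379.3, 189.2]), array([ 506.4, -269.1]))
(np.int32(23), array([341.3, 193.9]), array([ 493.3, -183.7]))
plate px [array([ 35,  19, 177], dtype=uint8), array([ 35,  20, 227], dtype=uint8), array([16, 55, 88], dtype=uint8)]
((536.5675659179688, -222.23431396484375), (260.87872314453125, 110.9496078491211), 8.645551681518555) [[399.29998779296875, -187.0], [415.8999938964844, -296.70001220703125], [673.9000244140625, -257.5], [657.2000122070312, -147.8000030517578]]
((578.751953125, 226.45458984375), (281.215087890625, 260.4053955078125), 78.68867492675781) [[423.5, 114.0999984741211], [678.7999877929688, 63.0], [734.0, 338.79998779296875], [478.70001220703125, 389.8999938964844]]
((852.8198852539062, 92.87911987304688), (221.08241271972656, 41.65746307373047), 80.62191772460938) [[814.
[... 324 characters left out ...]
.2999877929688, -384.0], [898.0, -98.69999694824219]]
(160, 165) [545.2 222.7  43.9]
(120, 200) [464.9 308.8  40.1]
(338, 175) [ 535.5 -175.2   41.1]
(133, 105) [672.1 281.2  65.6]
(178, 115) [655.7 184.5  56.7]
scene (array([546.36340332, 221.92199707]), (196.96018981933594, 45.83330535888672), array([[531.27246, 124.60503],
       [561.45435, 319.23895]], dtype=float32))
(np.int32(27), array([238.8, 254.1]), array([ 492.7, -186.6]))
(np.int32(31), array([213.5, 273.1]), array([ 505.2, -270.6]))
(np.int32(29), array([257. , 271.8]), array([ 565.7, -175.4]))
(np.int32(34), array([231.6, 291.8]), array([ 578.1, -259.2]))
[[-0.     0.42  -0.907]
 [ 0.001 -0.907 -0.42 ]
 [-1.    -0.001 -0.   ]]
```

```bash
cat >> h.py <<'E'
from scipy.spatial.transform import Rotation as Ro
def go(x,y,z,a=None):
    o=bot.get_obs();M=Ro.from_euler('xyz',o['tcp_rot']).as_matrix();p=np.array(o['tool_pos'])
    d=M.T@(np.array([x,y,z])-p);y0=np.degrees(np.arctan2(M[1,1],M[0,1]))
    print('t',round(float(o['time']),2),'pos',p.round(1),'yaw',round(y0,2),'F',np.round(o['contact_force'],1),'w',round(float(o['grip_width']),1),'q',np.round(o['joint_positions'],2))
    print('shift',(d/1000).round(4),'turn',None if a is None else round(y0-a,2))
E
```

>>> step_arm([
  [[0.004,-0.015,-0.037,0],[0.008,-0.03,-0.074,0],[0.012,-0.046,-0.11,0],[0.016,-0.061,-0.147,0],[0.021,-0.076,-0.184,0]],
], jaw=1)

```text
time: 0.62
tool_pos: [356.5, -328.4, 205.3]
tcp_rot: [-1.915, 1.57, 1.66]
contact_force: [1.1, -1.0, 0.9]
grip_width: 63.1
```

>>> step_arm([
  [[0.004,-0.015,-0.037,0],[0.008,-0.03,-0.074,0],[0.012,-0.046,-0.11,0],[0.016,-0.061,-0.147,0],[0.021,-0.076,-0.184,0]],
])

```text
time: 1.03
tool_pos: [492.6, -180.4, 184.4]
tcp_rot: [-2.406, 1.57, 1.168]
contact_force: [1.4, -1.4, -0.4]
grip_width: 29.6
```

```bash
python3 -c "
from h import *
go(548,239,90,-8.7)"
```

```text
t 1.03 pos [ 492.6 -180.4  184.4] yaw -65.18 F [ 1.4 -1.4 -0.4] w 29.6 q [-0.5   0.38  1.59  0.    1.17  0.64]
shift [ 0.0946 -0.3574 -0.2262] turn -56.48
```

>>> step_arm([
  [[0.006,-0.034,-0.022,-7],[0.012,-0.068,-0.043,-14],[0.018,-0.102,-0.064,-21],[0.024,-0.136,-0.086,-28],[0.03,-0.17,-0.107,-35]],
])

```text
time: 1.45
tool_pos: [518.3, 20.8, 154.1]
tcp_rot: [-2.921, 1.57, 1.271]
contact_force: [0.9, -0.7, 0.1]
grip_width: 1.1
```

```bash
python3 -c "
from h import *
go(548,239,90,-8.7)"
```

```text
t 1.45 pos [518.3  20.8 154.1] yaw -29.84 F [ 0.9 -0.7  0.1] w 1.1 q [-0.11  0.4   1.65  0.    1.09  0.41]
shift [ 0.0642 -0.0828 -0.204 ] turn -21.14
```

>>> step_arm([
  [[0.012,-0.015,-0.037,-7],[0.024,-0.03,-0.074,-14],[0.036,-0.045,-0.11,-21],[0.048,-0.06,-0.147,-21.1],[0.06,-0.075,-0.184,-21.1]],
])

```text
time: 1.87
tool_pos: [544.4, 218.7, 93.8]
tcp_rot: [-2.736, 1.57, 1.824]
contact_force: [0.3, -0.6, 0.7]
grip_width: 0.6
```

```bash
python3 -c "
from h import *
go(548,239,55,-8.7)"
```

```text
t 1.87 pos [544.4 218.7  93.8] yaw -8.69 F [ 0.3 -0.6  0.7] w 0.6 q [0.25 0.58 1.52 0.   1.04 0.4 ]
shift [ 0.0388  0.0005 -0.0206] turn 0.01
```

>>> step_arm([
  [[0.012,0,-0.01,0],[0.024,0,-0.02,0],[0.036,0.0005,-0.0205,0],[0.042,0.0005,-0.0205,0],[0.045,0.0005,-0.0205,0]],
])

```text
time: 2.28
tool_pos: [547.5, 237.1, 47.4]
tcp_rot: [-1.139, 1.568, -2.863]
contact_force: [0.1, -0.2, 0.3]
grip_width: 0.4
```

>>> step_arm([
  [[0.001,0,0,0],[0.002,0,0,0],[0.003,0,0,0],[0.004,0,0,0],[0.0045,0,0,0]],
])

```text
time: 2.7
tool_pos: [547.7, 236.8, 43.4]
tcp_rot: [-1.152, 1.569, -2.877]
contact_force: [-0.6, -0.2, 0.3]
grip_width: 0.5
```

```bash
python3 -c "
from h import *
go(548,239,43,-8.7)"
```

```text
t 2.7 pos [547.7 236.8  43.4] yaw -8.81 F [-0.6 -0.2  0.3] w 0.5 q [0.28 0.66 1.53 0.   0.95 0.43]
shift [ 0.0004 -0.0001 -0.0022] turn -0.11
```

>>> step_arm([
  [[0.0003,0,0,0],[0.0006,0,0,0],[0.001,0,0,0],[0.001,0,0,0],[0.001,0,0,0]],
])

```text
time: 3.12
tool_pos: [548.1, 236.8, 43.3]
tcp_rot: [-0.775, 1.57, -2.5]
contact_force: [-0.8, -2.3, 6.5]
grip_width: 0.4
```

>>> step_arm([
  [[0.0018,0,0.001,0],[0.0018,0,0.004,0],[0.0018,0,0.008,0],[0.0018,0,0.013,0],[0.0018,0,0.018,0]],
])

```text
time: 3.53
tool_pos: [546.8, 220.0, 43.3]
tcp_rot: [2.088, 1.567, 0.364]
contact_force: [0.8, 2.6, 7.7]
grip_width: 0.5
```

```bash
python3 -c "
from h import *
go(532.4,135,43,-8.7)
w=cap('wrist','w1.png');c=cap('scene','s1.png');print(strap(c,43,(325,170,410,230)))"
```

```text
t 3.53 pos [546.8 220.   43.3] yaw -8.78 F [0.8 2.6 7.7] w 0.5 q [0.25 0.65 1.56 0.   0.93 0.41]
shift [ 0.0001 -0.0013  0.0862] turn -0.08
(array([539.95922852, 170.85430908]), (127.80162811279297, 47.8248291015625), array([[530.1323 , 107.71362],
       [549.78613, 233.995  ]], dtype=float32))
```

View pics/w1.png

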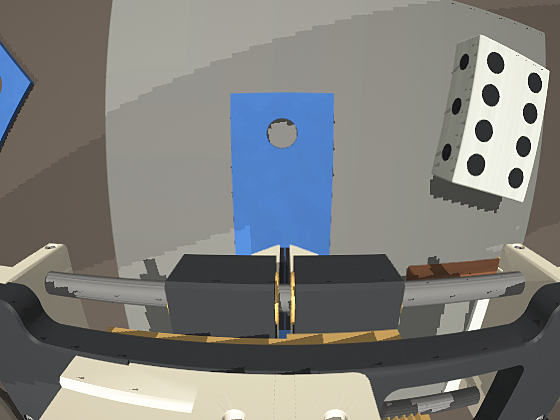

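The wrist view shows the strap's +y end (hole at (282,133)) lying straight under the closed fingers. The end moved ~17 mm with the tool, so it is sliding without slip.

>>> step_arm([
  [[0.0022,0,0.005,0],[0.0022,0,0.01,0],[0.0022,0,0.016,0],[0.0022,0,0.022,0],[0.0022,0,0.027,0]],
])

```text
time: 4.05
tool_pos: [544.6, 193.3, 43.3]
tcp_rot: [2.011, 1.561, 0.286]
contact_force: [0.9, 2.8, 9.7]
grip_width: 0.6
```

>>> step_arm([
  [[0.0022,0,0.005,0],[0.0022,0,0.01,0],[0.0022,0,0.016,0],[0.0022,0,0.022,0],[0.0022,0,0.027,0]],
])

```text
time: 4.47
tool_pos: [542.6, 167.4, 43.2]
tcp_rot: [2.018, 1.555, 0.294]
contact_force: [0.6, 3.4, 10.8]
grip_width: 0.4
```

```bash
python3 -c "
from h import *
go(532.4,135,43,-8.7)
w=cap('wrist');print(strap(w,43,(200,60,380,260),True))
c=cap('scene','s2.png');print(strap(c,43,(325,170,410,230)))"
```

```text
t 4.47 pos [542.6 167.4  43.2] yaw -8.8 F [ 0.6  3.4 10.8] w 0.4 q [0.16 0.61 1.64 0.   0.87 0.32]
shift [-0.0001 -0.0052  0.0336] turn -0.1
(array([547.86193848, 213.84524536]), (84.06256866455078, 50.24102783203125), array([[541.4322 , 172.30867],
       [554.2917 , 255.38182]], dtype=float32))
(array([536.33105469, 121.70690918]), (112.84579467773438, 48.077857971191406), array([[528.20355 ,  65.872444],
       [544.4585  , 177.54138 ]], dtype=float32))
```

>>> step_arm([
  [[0.002,-0.001,0.007,0],[0.002,-0.002,0.016,0],[0.002,-0.003,0.026,0],[0.002,-0.004,0.036,0],[0.002,-0.004,0.043,0]],
])

```text
time: 4.98
tool_pos: [534.1, 125.1, 43.2]
tcp_rot: [1.96, 1.55, 0.236]
contact_force: [0.2, 3.6, 11.6]
grip_width: 0.2
```

```bash
python3 -c "
from h import *
go(532.4,135,43,-8.7)
w=cap('wrist');print(strap(w,43,(200,60,380,260),True))
c=cap('scene','s3.png');print(strap(c,43,(300,150,410,240)))"
```

```text
t 4.98 pos [534.1 125.1  43.2] yaw -8.83 F [ 0.2  3.6 11.6] w 0.2 q [0.09 0.59 1.7  0.   0.84 0.24]
shift [ 0.0003 -0.0032 -0.0095] turn -0.13
(array([539.31994629, 171.70748901]), (83.74871826171875, 50.36486053466797), array([[532.9008 , 130.32806],
       [545.7391 , 213.08691]], dtype=float32))
(array([526.08459473,  70.9406662 ]), (118.9931411743164, 48.77109146118164), array([[517.552   ,  12.059124],
       [534.6172  , 129.8222  ]], dtype=float32))
```

>>> step_arm([
  [[-0.005,0,0,0],[-0.015,0,0,0],[-0.03,0,0,0],[-0.045,0,0,0],[-0.055,0,0,0]],
], jaw=0)

```text
time: 5.5
tool_pos: [533.3, 124.2, 99.9]
tcp_rot: [1.905, 1.549, 0.18]
contact_force: [-0.5, 0.2, -0.2]
grip_width: 29.1
```

```bash
python3 -c "
from h import *
go(518.6,39,95,-8.7)
c=cap('scene','s3.png');print(strap(c,43,(300,150,410,240)))
print(Ro.from_euler('xyz',bot.get_obs()['tcp_rot']).as_matrix().round(3))"
```

```text
t 5.5 pos [533.3 124.2  99.9] yaw -8.83 F [-0.5  0.2 -0.2] w 29.1 q [0.09 0.5  1.65 0.   0.96 0.24]
shift [ 0.0043 -0.0015  0.0864] turn -0.13
(array([532.78814697, 109.40503693]), (197.00753784179688, 49.74149703979492), array([[516.55664 ,  12.247787],
       [549.01965 , 206.56229 ]], dtype=float32))
[[ 0.024  0.988 -0.153]
 [ 0.004 -0.153 -0.988]
 [-1.     0.023 -0.008]]
```

>>> step_arm([
  [[0,0,0.02,0.3],[0,0,0.045,0.6],[0,0,0.07,0.6],[0,0,0.085,0.6],[0,0,0.0875,0.6]],
])

```text
time: 5.97
tool_pos: [520.2, 35.8, 100.6]
tcp_rot: [1.892, 1.547, 0.154]
contact_force: [-0.1, -0.8, 0.1]
grip_width: 66.5
```

```bash
python3 -c "
from h import *
go(519.9,37.7,22.5,-9.5)
w=cap('wrist','w2.png');print(strap(w,43,(150,0,420,420),True))
"
```

```text
t 5.97 pos [520.2  35.8 100.6] yaw -9.55 F [-0.1 -0.8  0.1] w 66.5 q [-0.08  0.46  1.73  0.01  0.93  0.08]
shift [ 0.078  -0.0024 -0.0012] turn -0.05
(array([529.04370117, 104.24869537]), (183.0177001953125, 50.450286865234375), array([[514.9363  ,  13.833817],
       [543.1511  , 194.66357 ]], dtype=float32))
```

View pics/w2.png

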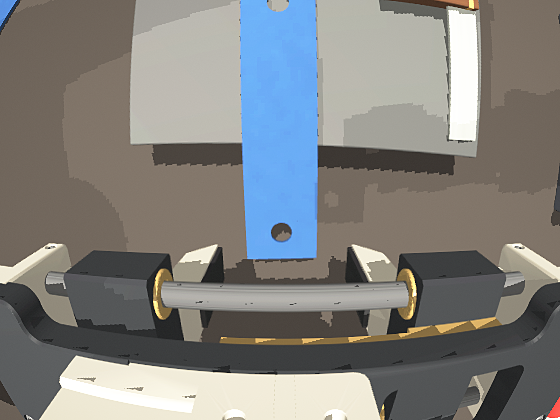

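The strap overhangs the plate edge well (end at pixel row ~258, hole (281,232)) and lies centred between the opening fingers. Descending past its sides.

>>> step_arm([
  [[0.005,-0.001,-0.001,0],[0.015,-0.001,-0.001,0],[0.025,-0.001,-0.001,0],[0.035,-0.001,-0.001,0],[0.045,-0.001,-0.001,0]],
])

```text
time: 6.43
tool_pos: [520.3, 38.6, 54.0]
tcp_rot: [1.921, 1.548, 0.185]
contact_force: [0.2, -0.6, -0.0]
grip_width: 91.6
```

>>> step_arm([
  [[0.007,0,0,0],[0.014,0,0,0],[0.021,0,0,0],[0.028,0,0,0],[0.032,0,0,0]],
])

```text
time: 6.85
tool_pos: [520.8, 38.8, 21.1]
tcp_rot: [1.931, 1.549, 0.194]
contact_force: [-0.5, 0.4, -0.2]
grip_width: 91.7
```

>>> step_arm([
  [[0.001,0,0,0],[0.001,0,0,0],[0.001,0,0,0],[0.001,0,0,0],[0.001,0,0,0]],
], jaw=1)

```text
time: 7.27
tool_pos: [521.1, 38.7, 20.5]
tcp_rot: [1.92, 1.548, 0.183]
contact_force: [-0.4, -0.7, -0.5]
grip_width: 63.2
```

```bash
python3 -c "
from h import *
go(519.9,37.7,22.5,-9.5)"
```

```text
t 7.27 pos [521.1  38.7  20.5] yaw -9.5 F [-0.4 -0.7 -0.5] w 63.2 q [-0.08  0.59  1.79  0.01  0.74  0.08]
shift [-0.002  -0.001   0.0012] turn 0.0
```

>>> step_arm([
  [[-0.001,0,0,0],[-0.001,0,0,0],[-0.001,0,0,0],[-0.001,0,0,0],[-0.001,0,0,0]],
])

```text
time: 7.68
tool_pos: [521.3, 38.7, 21.7]
tcp_rot: [1.914, 1.547, 0.177]
contact_force: [1.2, 0.0, 1.1]
grip_width: 49.3
```

>>> step_arm([
  [[-0.003,0,0,0],[-0.008,0,0,0],[-0.014,0,0,0],[-0.02,0,0,0],[-0.025,0,0,0]],
])

```text
time: 8.1
tool_pos: [520.8, 38.6, 47.4]
tcp_rot: [1.909, 1.547, 0.172]
contact_force: [0.1, -0.1, -2.4]
grip_width: 49.0
```

```bash
python3 -c "
from h import *
go(519.9,37.7,22.5,-9.5);print(bot.get_obs()['moment'])
w=cap('wrist','w3.png');print(strap(w,66,(150,0,420,420),True))
cv2.imwrite('pics/s4.png',cv2.resize(cap('scene')['color'][130:270,250:470,::-1],None,fx=2.5,fy=2.5))"
```

```text
t 8.1 pos [520.8  38.6  47.4] yaw -9.5 F [ 0.1 -0.1 -2.4] w 49.0 q [-0.08  0.54  1.77  0.01  0.8   0.08]
shift [ 0.0249 -0.0013  0.0012] turn 0.0
[-0.14976172 -0.02620704 -0.01411208]
(array([530.39801025, 102.13768005]), (132.3407440185547, 50.499481201171875), array([[519.13635,  36.93267],
       [541.65967, 167.34268]], dtype=float32))
```

View pics/s4.png

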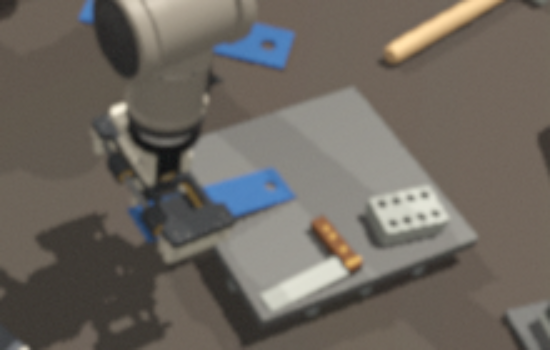

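The strap is gripped at its near end, and the far end (hole at (272,183)) still seems near level. I'll lift it clear and measure the droop from depth.

>>> step_arm([
  [[-0.01,0,0,0],[-0.025,0,0,0],[-0.04,0,0,0],[-0.055,0,0,0],[-0.065,0,0,0]],
])

```text
time: 8.62
tool_pos: [520.1, 38.3, 114.6]
tcp_rot: [1.878, 1.544, 0.142]
contact_force: [1.5, 0.5, -2.8]
grip_width: 49.2
```

```bash
cat >> h.py <<'E'
def pts(c,box,fish=False):
    hsv=cv2.cvtColor(c['color'],cv2.COLOR_RGB2HSV);m=cv2.inRange(hsv,(105,120,50),(125,255,255))
    k=np.zeros_like(m);k[box[1]:box[3],box[0]:box[2]]=1;m=cv2.erode(m*k,np.ones((3,3)))
    v,u=np.nonzero(m);R,t,f=cam(c);D=c['depth'][v,u];d=np.c_[u-c['cx'],v-c['cy']]/f
    if fish: r=np.linalg.norm(d,axis=1,keepdims=True)+1e-9;d=d/r*np.tan(r)
    W=(np.c_[d*D[:,None],D]-t)@R;return W[D>0]
def fit(W,lo=60):
    W=W[W[:,2]>lo];A=np.c_[W[:,:2]-W[:,:2].mean(0),np.ones(len(W))];s=np.linalg.lstsq(A,W[:,2],rcond=None)[0]
    print('n',len(W),'ctr',W.mean(0).round(1),'slope x,y',s[:2].round(4),'y',W[:,1].min().round(1),W[:,1].max().round(1),'z',W[:,2].min().round(1),W[:,2].max().round(1))
E
python3 -c "
from h import *
go(519.9,37.7,22.5,-9.5);print(bot.get_obs()['moment'])
fit(pts(cap('scene'),(290,130,410,240)))
fit(pts(cap('wrist'),(150,0,420,300),True))
fit(pts(cap('top'),(80,70,320,225)))
"
```

```text
t 8.62 pos [520.1  38.3 114.6] yaw -9.49 F [ 1.5  0.5 -2.8] w 49.2 q [-0.08  0.44  1.71  0.01  0.96  0.08]
shift [ 0.092  -0.0024  0.0013] turn 0.01
[-0.18094262 -0.05766835  0.02325756]
n 24 ctr [552.9 142.2  65.7] slope x,y [-0.0922 -0.557 ] y 126.9 151.3 z 60.3 74.8
n 20512 ctr [529.   89.1 104.7] slope x,y [-0.0958 -0.6247] y 34.0 163.3 z 60.0 138.5h.py:41: RuntimeWarning: Mean of empty slice.
  W=W[W[:,2]>lo];A=np.c_[W[:,:2]-W[:,:2].mean(0),np.ones(len(W))];s=np.linalg.lstsq(A,W[:,2],rcond=None)[0]
  ret = um.true_divide(
h.py:42: RuntimeWarning: Mean of empty slice.
  print('n',len(W),'ctr',W.mean(0).round(1),'slope x,y',s[:2].round(4),'y',W[:,1].min().round(1),W[:,1].max().round(1),'z',W[:,2].min().round(1),W[:,2].max().round(1))
Traceback (most recent call last):
  File "h.py", line 42, in fit
    print('n',len(W),'ctr',W.mean(0).round(1),'slope x,y',s[:2].round(4),'y',W[:,1].min().round(1),W[:,1].max().round(1),'z',W[:,2].min().round(1),W[:,2].max().round(1))
                                                                             ~~~~~~~~~~^^
ValueError: zero-size array to reduction operation minimum which has no identity
```

The strap has pivoted in the pads, drooping ~32° towards its far end, as expected for an end grip. I'll raise it higher before travelling so the trailing end clears, then let it touch down on the far leg first.

>>> step_arm([
  [[-0.01,0,0,0],[-0.03,0,0,0],[-0.05,0,0,0],[-0.07,0,0,0],[-0.085,0,0,0]],
])

```text
time: 9.18
tool_pos: [517.7, 37.9, 199.7]
tcp_rot: [1.879, 1.544, 0.143]
contact_force: [0.7, 0.5, -3.1]
grip_width: 49.3
```

```bash
python3 -c "
from h import *
go(547.4,-297,200,8.65);print(bot.get_obs()['moment'])
fit(pts(cap('wrist'),(150,0,420,300),True))
"
```

```text
t 9.18 pos [517.7  37.9 199.7] yaw -9.5 F [ 0.7  0.5 -3.1] w 49.3 q [-0.08  0.34  1.61  0.01  1.17  0.09]
shift [-0.0008  0.0845  0.3255] turn -18.15
[-0.13872247 -0.05465091  0.01208982]
n 19365 ctr [525.6  87.1 178.4] slope x,y [-0.1338 -0.8412] y 34.0 171.7 z 106.8 222.4
```

>>> step_arm([
  [[0,0.003,0.013,-1],[0,0.009,0.035,-2],[0,0.017,0.065,-4],[0,0.025,0.098,-6],[0,0.034,0.13,-8]],
])

```text
time: 9.65
tool_pos: [530.5, -96.9, 201.3]
tcp_rot: [1.729, 1.541, 0.135]
contact_force: [1.2, 0.5, -2.9]
grip_width: 49.3
```

```bash
python3 -c "
from h import *
go(547.4,-297,200,8.65);print(bot.get_obs()['moment'])
fit(pts(cap('wrist'),(150,0,420,300),True))
"
```

```text
t 9.65 pos [530.5 -96.9 201.3] yaw -1.34 F [ 1.2  0.5 -2.9] w 49.3 q [-0.33  0.37  1.55  0.01  1.19 -0.31]
shift [0.001  0.0215 0.1996] turn -9.99
[-0.14790097 -0.0890795   0.00296841]
n 19419 ctr [531.5 -47.  179.7] slope x,y [-0.0087 -0.8563] y -97.6 35.7 z 108.3 223.7
```

Slope is stable at 0.85. Continuing over the frame.

>>> step_arm([
  [[0,0.003,0.03,-2],[0,0.007,0.065,-4],[0,0.011,0.1,-6],[0,0.014,0.13,-8],[0,0.016,0.15,-9]],
])

```text
time: 10.12
tool_pos: [543.4, -256.1, 200.4]
tcp_rot: [1.432, 1.542, -0.006]
contact_force: [0.1, -0.4, -2.6]
grip_width: 49.2
```

>>> step_arm([
  [[0,0,0.012,-0.5],[0,0,0.025,-1],[0,0,0.036,-1],[0,0,0.044,-1],[0,0,0.048,-1]],
])

```text
time: 10.53
tool_pos: [549.8, -304.3, 200.2]
tcp_rot: [1.419, 1.542, -0.002]
contact_force: [-0.9, -0.2, -2.7]
grip_width: 49.4
```

```bash
python3 -c "
from h import *
go(547.4,-297,160,8.65);print(bot.get_obs()['moment'])
w=cap('wrist','w5.png');fit(pts(w,(150,0,420,300),True))
"
```

```text
t 10.53 pos [ 549.8 -304.3  200.2] yaw 8.56 F [-0.9 -0.2 -2.7] w 49.4 q [-0.64  0.54  1.28  0.02  1.3  -0.79]
shift [ 0.0402 -0.0025 -0.0078] turn -0.09
[-0.09739851 -0.08352765 -0.01829061]
n 17886 ctr [ 543.2 -259.7  175.1] slope x,y [ 0.1632 -1.0136] y -307.7 -181.2 z 95.5 221.9
```

View pics/w5.png

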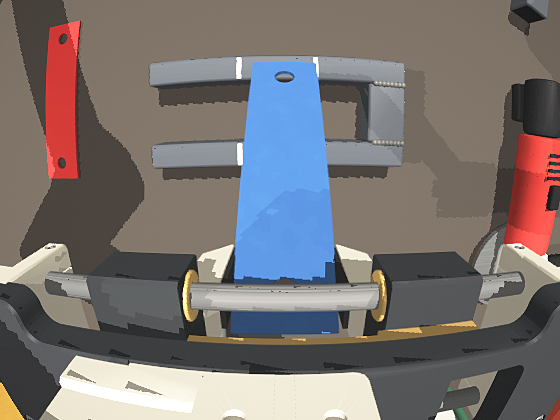

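The view shows the strap hanging between fingers over the frame. Its far end (hole (284,76)) is over the far leg, and chalk marks are visible at (239,68), (239,153) and (316,66). I'll cross-check the marks with the wrist camera.

```bash
python3 -c "
from h import *
w=cap('wrist')
for q in chalk(w,(225,50,345,175),True):print(q)
W=pts(w,(150,0,420,300),True);ex=np.array([.9887,.150]);r=(W[:,:2]-[536,-222])@ex;
for lo in(100,130,160,190):
  k=(W[:,2]>lo)&(W[:,2]<lo+15);print(lo,r[k].min().round(1),r[k].max().round(1))
o=bot.get_obs();M=Ro.from_euler('xyz',o['tcp_rot']).as_matrix();print(M.round(3))
b=np.array([536,-222.])
for y in(-37,-76):
  p=b+y*np.array([-.150,.9887]);print(y,p);go(p[0],p[1],125,8.65)
"
```

```text
(np.int32(115), array([229.2,  63.6]), array([ 482.1, -182. ]))
(np.int32(127), array([238.5,  67.2]), array([ 491.6, -184.6]))
(np.int32(438), array([272.6,  60.3]), array([ 523.2, -173.6]))
(np.int32(400), array([328.9,  64. ]), array([ 577.5, -168.1]))
(np.int32(7), array([340.9,  72.6]), array([ 590.4, -174.4]))
(np.int32(20), array([283.6,  75.7]), array([ 535.9, -187.3]))
(np.int32(130), array([239.5, 153.5]), array([ 504.2, -269.1]))
100 -21.1 27.9
130 -21.7 27.2
160 -22.9 26.2
190 -23.7 25.3
[[ 0.029  0.988  0.149]
 [-0.     0.149 -0.989]
 [-1.     0.029  0.004]]
-37 [ 541.55   -258.5819]
t 10.63 pos [ 549.8 -303.8  200.4] yaw 8.57 F [-0.   0.1 -2.4] w 49.3 q [-0.64  0.54  1.28  0.02  1.3  -0.79]
shift [ 0.0751 -0.0036 -0.0462] turn -0.08
-76 [ 547.4    -297.1412]
t 10.63 pos [ 549.8 -303.8  200.4] yaw 8.57 F [-0.   0.1 -2.4] w 49.3 q [-0.64  0.54  1.28  0.02  1.3  -0.79]
shift [ 0.0753 -0.0036 -0.0072] turn -0.08
```

>>> step_arm([
  [[0.005,-0.001,-0.01,0],[0.018,-0.002,-0.024,0],[0.032,-0.003,-0.037,0],[0.045,-0.0036,-0.045,0],[0.055,-0.0036,-0.046,0]],
])

```text
time: 11.05
tool_pos: [540.5, -256.2, 144.4]
tcp_rot: [1.474, 1.543, 0.055]
contact_force: [-0.5, 0.2, -3.5]
grip_width: 49.4
```

```bash
python3 -c "
from h import *
go(541.6,-258.6,115,8.65);print(bot.get_obs()['moment'])
fit(pts(cap('wrist'),(150,0,420,300),True))
"
```

```text
t 11.05 pos [ 540.5 -256.2  144.4] yaw 8.68 F [-0.5  0.2 -3.5] w 49.4 q [-0.58  0.53  1.46  0.02  1.13 -0.74]
shift [ 0.0294 -0.0001  0.0025] turn 0.03
[-0.06616553 -0.12300167 -0.05678722]
n 16758 ctr [ 534.3 -215.8  123.8] slope x,y [ 0.1637 -1.0112] y -259.6 -149.1 z 60.0 167.1
```

>>> step_arm([
  [[0.004,0,0,0],[0.01,0,0,0],[0.016,0,0,0],[0.02,0,0,0],[0.022,0,0,0]],
])

```text
time: 11.52
tool_pos: [540.5, -256.8, 119.9]
tcp_rot: [1.529, 1.545, 0.109]
contact_force: [-1.1, 0.3, -3.2]
grip_width: 49.0
```

>>> step_arm([
  [[0.002,0,0,0],[0.004,0,0,0],[0.006,0,0,0],[0.008,0,0,0],[0.01,0,0,0]],
])

```text
time: 11.93
tool_pos: [540.9, -256.6, 110.0]
tcp_rot: [1.532, 1.545, 0.112]
contact_force: [-0.2, 1.1, -0.4]
grip_width: 49.2
```

```bash
python3 -c "
from h import *
go(541.6,-258.6,115,8.65);print(bot.get_obs()['moment'])
fit(pts(cap('wrist'),(150,0,420,300),True),0)
"
```

```text
t 11.93 pos [ 540.9 -256.6  110. ] yaw 8.64 F [-0.2  1.1 -0.4] w 49.2 q [-0.58  0.57  1.49  0.02  1.06 -0.74]
shift [-0.0049  0.0006  0.0021] turn -0.01
[ 0.2903131   0.02661773 -0.02420824]
n 18548 ctr [ 533.7 -210.    86.3] slope x,y [ 0.1501 -0.9376] y -259.8 -128.9 z 10.0 132.4
```

>>> step_arm([
  [[0.004,0,0.0035,0],[0.009,0,0.0075,0],[0.0142,-0.0004,0.012,0],[0.021,-0.0006,0.017,0],[0.0287,-0.0008,0.022,0]],
])

```text
time: 12.4
tool_pos: [544.0, -278.7, 80.1]
tcp_rot: [1.558, 1.545, 0.138]
contact_force: [0.1, 0.7, -1.3]
grip_width: 48.9
```

```bash
python3 -c "
from h import *
go(547.4,-297.1,21.7,8.65);print(bot.get_obs()['moment'])
fit(pts(cap('wrist'),(150,0,420,300),True),0)
"
```

```text
t 12.4 pos [ 544.  -278.7   80.1] yaw 8.63 F [ 0.1  0.7 -1.3] w 48.9 q [-0.61  0.63  1.48  0.02  1.01 -0.77]
shift [ 0.0584 -0.0009  0.0187] turn -0.02
[ 0.45698926 -0.10580459 -0.03122856]
n 17128 ctr [ 534.3 -212.6   67.4] slope x,y [ 0.0747 -0.4995] y -281.8 -121.8 z 20.5 102.3
```

>>> step_arm([
  [[0.007,0,0.004,0],[0.0145,-0.0002,0.008,0],[0.023,-0.0004,0.0115,0],[0.0315,-0.0006,0.0145,0],[0.038,-0.0008,0.0165,0]],
])

```text
time: 12.87
tool_pos: [545.7, -296.0, 39.1]
tcp_rot: [1.611, 1.548, 0.19]
contact_force: [-0.4, 1.9, -0.7]
grip_width: 48.8
```

```bash
python3 -c "
from h import *
go(547.4,-297.1,21.7,8.65);print(bot.get_obs()['moment'])
w=cap('wrist','w6.png');W=pts(w,(150,0,420,300),True);fit(W,0)
r=(W[:,:2]-[536,-222]);print((r@[.9887,.15]).min(),(r@[.9887,.15]).max(),(r@[-.15,.9887]).max())
for q in chalk(w,(180,20,380,200),True):print(q)
"
```

```text
t 12.87 pos [ 545.7 -296.    39.1] yaw 8.58 F [-0.4  1.9 -0.7] w 48.8 q [-0.63  0.7   1.48  0.02  0.95 -0.79]
shift [0.0174 0.0011 0.0014] turn -0.07
[ 0.31907182 -0.11542869 -0.02967696]
n 29537 ctr [ 535.3 -229.7   51.6] slope x,y [ 0.0188 -0.123 ] y -299.1 -157.4 z 40.9 61.8
-27.191088352153383 23.675701220134588 62.023569230686576
(np.int32(352), array([208.3,  38. ]), array([ 491.4, -185.5]))
(np.int32(349), array([361.1,  38.5]), array([ 565. , -174.3]))
(np.int32(125), array([211.1, 192.4]), array([ 502.8, -262.1]))
(np.int32(137), array([358.5, 192. ]), array([ 576.6, -251.2]))
```

View pics/w6.png

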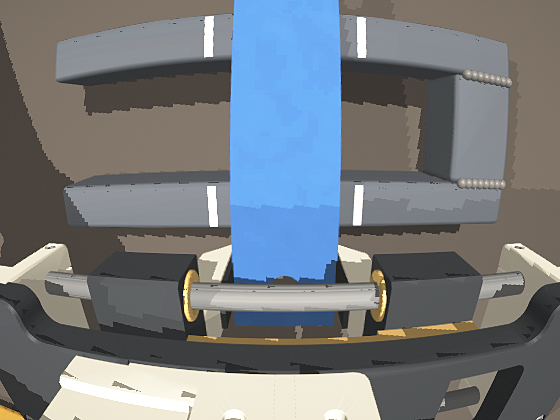

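The strap sits between the chalk lines (gaps 214→232 and 341→357 px, roughly even). Both fingers are outside the near leg, with 7° of slope left. Lowering the last 17 mm slowly.

>>> step_arm([
  [[0.004,0,0.0003,0],[0.008,0.0003,0.0008,0],[0.011,0.0003,0.001,0],[0.013,0.0003,0.001,0],[0.0145,0.0003,0.001,0]],
])

```text
time: 13.33
tool_pos: [546.2, -297.1, 23.6]
tcp_rot: [1.614, 1.548, 0.193]
contact_force: [0.5, -1.3, 0.4]
grip_width: 49.4
```

```bash
python3 -c "
from h import *
go(547.4,-297.1,21.7,8.65);print(bot.get_obs()['moment'])
w=cap('wrist');W=pts(w,(150,0,420,270),True);fit(W,0)
"
```

```text
t 13.33 pos [ 546.2 -297.1   23.6] yaw 8.58 F [ 0.5 -1.3  0.4] w 49.4 q [-0.63  0.72  1.49  0.02  0.92 -0.79]
shift [0.0019 0.0011 0.0002] turn -0.07
[ 0.01270288 -0.08911274  0.00290739]
n 30177 ctr [ 535.1 -228.    44.1] slope x,y [ 0.0014 -0.0047] y -293.3 -165.0 z 41.4 46.8
```

```bash
python3 -c "
from h import *
c=cap('scene','s7.png');print(strap(c,43,(190,180,330,330)))
cv2.imwrite('pics/s7c.png',cv2.resize(c['color'][180:340,150:350,::-1],None,fx=3,fy=3))
c=cap('top');print(strap(c,43,(300,60,420,280)))
for q in chalk(c,(325,140,395,215)):print(q)"
```

```text
(array([ 530.78063965, -187.72016907]), (54.7861213684082, 123.41282653808594), array([[ 537.8352  , -249.022   ],
       [ 523.7261  , -126.418335]], dtype=float32))
(array([ 533.45733643, -203.30010986]), (50.941986083984375, 163.19239807128906), array([[ 545.01483 , -284.07367 ],
       [ 521.89984 , -122.526566]], dtype=float32))
(np.int32(15), array([374.6, 156.9]), array([ 579.4, -257.4]))
(np.int32(16), array([337.1, 161.4]), array([ 566.3, -172.8]))
(np.int32(9), array([376.8, 189.4]), array([ 505.7, -263.5]))
(np.int32(18), array([341.8, 193.9]), array([ 493.3, -184.8]))
```

View pics/s7c.png

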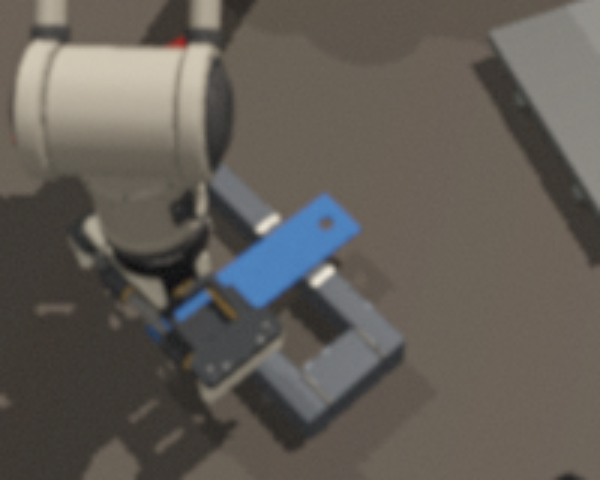

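The scene crop shows the strap across both legs between the chalk lines (marks at (268,225) and (322,274)), far ear well out past the leg. The far end is 97–99.5 mm from the marks' centre in both views, so it is centred. Now I'll settle it and release.

>>> step_arm([
  [[0.0003,0,0,0],[0.0007,0,0,0],[0.0008,0,0,0],[0.0008,0,0,0],[0.0008,0,0,0]],
])

```text
time: 13.9
tool_pos: [546.3, -296.9, 23.0]
tcp_rot: [1.625, 1.548, 0.204]
contact_force: [-0.6, 0.0, -0.2]
grip_width: 48.7
```

>>> step_arm([
  [[0,0,0,0],[0,0,0,0],[0,0,0,0],[0,0,0,0],[0,0,0,0]],
], jaw=0)

```text
time: 14.32
tool_pos: [546.3, -296.9, 23.0]
tcp_rot: [1.623, 1.548, 0.202]
contact_force: [0.1, -0.1, -0.2]
grip_width: 77.4
```

>>> step_arm([
  [[0,0,0,0],[0,0,0,0],[0,0,0,0],[-0.001,0,0,0],[-0.003,0,0,0]],
])

```text
time: 14.73
tool_pos: [546.1, -296.8, 25.9]
tcp_rot: [1.644, 1.548, 0.223]
contact_force: [-0.6, -0.4, 0.0]
grip_width: 91.5
```

```bash
python3 -c "
from h import *
go(547.4,-297.1,21.7,8.65)
w=cap('wrist');fit(pts(w,(150,0,420,270),True),0)
"
```

```text
t 14.73 pos [ 546.1 -296.8   25.9] yaw 8.58 F [-0.6 -0.4  0. ] w 91.5 q [-0.63  0.72  1.49  0.02  0.93 -0.79]
shift [0.0042 0.0012 0.0005] turn -0.07
n 29575 ctr [ 535.1 -227.8   43.8] slope x,y [ 0.001  -0.0003] y -294.4 -163.5 z 40.9 46.7
```

Flat and released. Retreating up, then sideways for a clear check.

>>> step_arm([
  [[-0.01,0,0,0],[-0.03,0,0,0],[-0.06,0,0,0],[-0.095,0,0,0],[-0.13,0,0,0]],
])

```text
time: 15.2
tool_pos: [543.0, -297.4, 158.4]
tcp_rot: [1.632, 1.548, 0.211]
contact_force: [1.3, -0.5, -0.2]
grip_width: 92.2
```

>>> step_arm([
  [[-0.02,-0.02,0.02,0],[-0.03,-0.05,0.05,0],[-0.03,-0.08,0.075,0],[-0.03,-0.1,0.1,0],[-0.03,-0.12,0.12,0]],
])

```text
time: 15.62
tool_pos: [440.3, -436.0, 187.0]
tcp_rot: [1.541, 1.547, 0.119]
contact_force: [0.1, -0.5, 0.0]
grip_width: 91.8
```

```bash
python3 -c "
from h import *
c=cap('top','t9.png')
for z,cc,b,b2 in((43,c,(300,60,420,280),(325,140,395,215)),(43,cap('scene'),(190,180,330,330),(180,225,290,330))):
  s=strap(cc,z,b);e=s[2][1]-s[2][0];print(s,np.degrees(np.arctan2(e[1],e[0])))
  for q in chalk(cc,b2):print(q)
fit(pts(c,(300,60,420,280)),0);print(bot.get_obs()['dq'])
"
```

```text
(array([ 536.23748779, -222.03396606]), (50.61960220336914, 200.6771697998047), array([[ 550.7391 , -321.3191 ],
       [ 521.7359 , -122.74884]], dtype=float32)) 98.30986
(np.int32(22), array([374.4, 156.9]), array([ 579.3, -257. ]))
(np.int32(22), array([337.6, 161.3]), array([ 566.7, -173.9]))
(np.int32(22), array([379.5, 189.2]), array([ 506.5, -269.7]))
(np.int32(23), array([341.3, 193.9]), array([ 493.3, -183.7]))
(array([ 535.92425537, -224.56933594]), (55.44094467163086, 198.97341918945312), array([[ 550.18365 , -323.02884 ],
       [ 521.66486 , -126.109825]], dtype=float32)) 98.24056
(np.int32(28), array([238.7, 254.1]), array([ 492.5, -186.7]))
(np.int32(32), array([213.5, 273. ]), array([ 505. , -270.6]))
(np.int32(30), array([256.9, 271.7]), array([ 565.5, -175.4]))
(np.int32(34), array([231.6, 291.8]), array([ 578.1, -259.2]))
n 1633 ctr [ 536.1 -222.1   42.5] slope x,y [0.001  0.0009] y -321.5 -123.0 z 37.3 47.6
[ 0.06873463 -0.00596275  0.02286636  0.03564887  0.00567625  0.04998558]
```

View pics/t9.png

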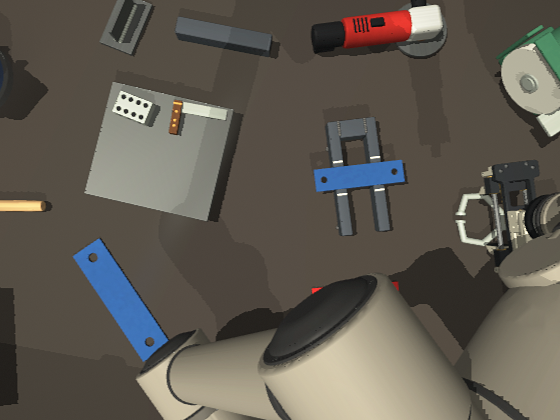

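The top view shows the strap across both legs between the chalk lines, with even ears, ends at (315,180) and (405,171). The block and square are unmoved and the arm is clear.

```bash
python3 -c "
from plant import bot
print(bot.close_job())"
```

```text
the job is handed in; nothing more can be done
None
```

The strap is lying flat across both legs of the frame, between the chalk lines, and I handed the job in after about 16 s of the 48 s allowed.

**What I did:** I pressed the strap with the closed fingers (about 7–12 N) and slid it until about 79 mm stuck out over the plate's -y edge. I then gripped it about 24 mm from that end and lifted it clear. It pivoted in the pads to about 45° while I carried it. I set its far part on the far leg's outer edge, brought it level in an arc, let go and backed away.

**Last checks:**

| Check | Top camera | Scene camera |
|---|---|---|
| Centre of strap against the chalk marks | within about 1 mm | about 1.7 mm off |
| Strap heading (square to the legs is 98.65°) | 98.3° | 98.2° |

- **Flatness:** the slope was about 0.001 after release, so it is flat.
- **Square and block:** they look unmoved in the top view. I did not measure their positions.
- **Disagreement:** the two cameras differ by 2–3 mm in absolute y, roughly what the calibration allows, so I compared the strap with the marks within each view.
- **Left as is:** the tool picked up a tilt of about 1.5° from the pressing and kept it. It had no visible effect on the strap.

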